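# Weed out the tired spring clip and clip up the frame

## Task

One of these three like-looking spring clips has gone weak, which shows only in how easily its handles squeeze together. Clip one sound clip across each of the frame jig's two glued horns, both pads on the wood and left biting by itself, and lay the weak one flat in the tin. Do not disturb the bell, magnifier, glue jar or loose puzzle piece.

Things in the scene. Friction and masses are not known exactly. Their poses are not given: they have to be found in the camera images.
- clip_a: One of three wooden spring clips (big pegs), alike to see; one is weak, names do not tell. 127 mm long, 26 high, 90 g, flat and loose in a row, jaws away from the robot. Origin under the pivot; x to the jaws, y left, z up. Pinch the handles at x = -55 mm: 63 mm wide outside at rest, 35 fully squeezed. A sound one needs 11 N there to start, 17 at 0.3 rad, 22 full; the weak one 4, 6, 8 N.
- clip_b: Another of the three like-looking clips; size and frame as clip_a. On each: handles reach to x = -76 mm; jaws end in upright round pads of radius 6 mm at x = 45, y = +-7.5 mm, 3 mm apart at rest and 25 mm fully squeezed. A stop ends the squeeze and takes any further grip force.
- clip_c: Another of the three like-looking clips; size and frame as clip_a. On each: the frame belongs to the left lever and turns by half the jaw angle when squeezed evenly; the pivot stays on the middle line between the fingers.
- clip_a_jaw (a joint): Jaw angle of clip_a in rad: 0 shut (spring-held), 0.5 fully squeezed; the outer width over the handles at x = -55 mm falls from 63 mm by about 55 mm per rad. About 0.24 when the jaws grip the 14 mm horn.
- clip_a_left_pad (a point): Centre of clip_a's left (+y) jaw pad, 13 mm above its underside.
- clip_a_right_pad (a point): Centre of clip_a's right (-y) jaw pad, 13 mm above its underside.
- clip_b_jaw (a joint): Jaw angle of clip_b in rad: 0 shut (spring-held), 0.5 fully squeezed; the outer width over the handles at x = -55 mm falls from 63 mm by about 55 mm per rad. About 0.24 when the jaws grip the 14 mm horn.
- clip_b_left_pad (a point): Centre of clip_b's left (+y) jaw pad, 13 mm above its underside.
- clip_b_right_pad (a point): Centre of clip_b's right (-y) jaw pad, 13 mm above its underside.
- clip_c_jaw (a joint): Jaw angle of clip_c in rad: 0 shut (spring-held), 0.5 fully squeezed; the outer width over the handles at x = -55 mm falls from 63 mm by about 55 mm per rad. About 0.24 when the jaws grip the 14 mm horn.
- clip_c_left_pad (a point): Centre of clip_c's left (+y) jaw pad, 13 mm above its underside.
- clip_c_right_pad (a point): Centre of clip_c's right (-y) jaw pad, 13 mm above its underside.
- jig: Low open wooden frame, fixed, 154 mm wide, walls 50 mm high. Its two side rails run on towards the robot as free horns, each 14 mm thick (two battens glued face to face), 55 mm high from the desk up; the frame's front wall begins 78 mm behind their front ends. Origin = horn_right; x runs along the horns into the frame, y left, z up; the left horn stands at y = 140 mm.
- horn_right (a point): Desk-level point under the middle of the right horn's front end; axes as jig.
- horn_left (a point): Desk-level point under the middle of the left horn's front end; axes as jig.
- tin: Open tin piece box, fixed, 170 (x) by 180 (y) by 45 mm high, walls and floor 3 mm. Origin at the centre of its underside.
- bell: Brass desk bell, loose bystander, 68 mm across, 76 mm high, origin under its centre.
- magnifier: Magnifier with amber handle lying on the desk, loose bystander; lens ring 102 mm across, 12 mm high; origin under the lens, handle reaching 155 mm to -x.
- piece: Wooden puzzle piece, loose bystander, about 78 by 78 by 16 mm, origin under its body.
- glue: Glue jar, loose bystander, 60 mm across, 100 mm high, origin under its centre.
Mind the look-alikes: they are no part of the job. What is shaped like the clip_b but red or white is not meant.

How it is judged:
By the outcome, as a careful person would: the job done as asked, in the order asked, and still so for the second after the job is handed in, with the robot touching nothing.
It also fails if it takes over 67 s, if anything falls off the work surface, if the arm or the gripper's body presses on something with over 40 N, if the wrist force passes 120 N, or if a joint passes its speed limit or range.

## Robot

A 7-joint arm with a two-finger parallel gripper is mounted at the origin on the work surface. World frame = base frame: x ahead of the robot, y to its left, z up, the work surface at z = 0. Lengths are in m, angles in rad, forces in N, time in s.
With the tool pointing down it reaches from about 0.35 to 0.9 m from the base axis. Payload 8.1 kg.
Tool frame: the origin (TCP) lies midway between the tips of the shut fingers; the grasp point (between the pads) lies 19 mm behind it; z points along the fingers, y is the line along which they close (so a half turn about z gives the same grasp; the last joint's range is limited). The gripper opens to 92 mm and grips with 3 to 60 N. Pads are 19 mm wide; open, the fingers measure 130 mm over their backs; the gripper's body (75 mm by 190 mm) begins 47 mm behind the grasp point.
Start: joints at [-1.379, 0.434, 0.025, 1.573, -0.012, 1.134, -0.075], TCP at [0.182, 0.598, 0.227] pointing down, gripper open.
Joint ranges: [-2.62, 2.62], [-0.44, 2.09], [-1.27, 1.32], [0.08, 2.57], [-1.32, 4.46], [0.12, 2], [-2.74, 2.74]. Speed limits (rad/s): [2.22, 2.22, 3.01, 3.01, 3.14, 3.14, 3.14].

## Interface

Orientations are given as a unit quaternion [x, y, z, w].
In Python, from bench import observe, camera, calibration, sign_off gives the robot as it stands.
- The arm moves only by the tool play_rows, never from a script. Its argument "targets" is a list of rows, each an object of numbers: "tx", "ty", "tz": the shift along the world's x, y, z in m; "rx", "ry", "rz": the turn, a rotation vector about the world's x, y, z in rad; "fingers": the opening in per cent of the stroke, from 0 (shut) to 100 (fully open). In form: [{"tx": .., "ty": .., "tz": .., "rx": .., "ry": .., "rz": .., "fingers": ..}, ...]. A call has 1 to 10 rows; each row is the pose to reach, as a shift and turn from the pose commanded when the call began; what a row does not reach only later rows make up. A row lasts 1/10 s, in which the tool goes at most 50 mm and 8.59 degrees, less where a joint would pass 70% of its speed; a pose out of reach is approached as far as the arm can. A call with a gripper value outside its range is refused whole. The fingers move at their own pace and stop on an object; the grip force is fixed at half the most. Time passes only in rows, so rows that repeat a pose let the fingers close. It gives the time, the measured TCP pose, the force, the opening and the grip force at its end, in the units of the state.
- observe(): the state, without advancing time (a new reading comes with each control period).
- camera(name): name is "side" or "top" or "wrist"; returns the picture (384x512x3 uint8, blue, green, red); there is no depth.
- calibration(name): a dict with "fov_y" (degrees; the focal length in pixels is half the picture's height over the tangent of half this angle, whatever the lens; pixels are square), "cx", "cy" (the principal point, pixels), "view" (4x4, takes a point from world to camera coordinates). Camera axes: x right, y up, looking along -z (the intrinsics and any distortion apply to the point x, -y, -z); pixel columns grow to the right and rows downward; lengths in m; the calibration is good to about 2 mm. The wrist camera is an equidistant fisheye: a pixel r from the principal point sees the ray r / f radians off the axis. A picture is of the moment at which its call begins: read the wrist's pose just before it. calibration takes no time and is no camera call; for the wrist camera it gives the pose at the moment of the call.
- sign_off(): hands the job in; it is judged then, once.
The state is a dict: "time_s": time; "qpos": joint angles; "joint_vel": joint speeds; "joint_torque": joint torques, N m; "position": TCP position; "ee_rot": TCP orientation; "contact_force": force on the tool from outside, world axes, zero at the start; "ft_torque": the same for the moment, N m; "grip_width": opening from 0.0 (shut) to 1.0 (fully open); "grasp_force": force on a finger pad.
Only numpy, scipy, OpenCV 4.12 (cv2) and the standard library are available. Lean on these libraries where they do the work, as an engineer would, in place of code of your own. Each camera call takes 0.05 s, during which the arm holds its last target. There are 200 camera calls.

## Working session

There is one attempt and no reset: what is moved stays moved. The work goes in short steps, Python scripts to look and compute and a tool call to move; the robot and the scene stay as the last step left them, time stands still between calls to the robot, and variables do not carry over. Pictures are saved under pics/ and viewed, at most 10 in all, crops included, and the job is handed in when it is done.

Besides the shell and the picture viewer there is one more tool, called after "Emit:" as a command line: name --argument value ..., lists and objects as JSON in quotes. play_rows: Moves the arm, as the interface text tells. Its arguments: {"type":"object","properties":{"targets":{"type":"array"}},"required":["targets"]}

```bash
mkdir -p pics; python3 - <<'E'
from bench import *
import cv2,json
for n in("top","side"):
    cv2.imwrite(f"pics/{n}0.png",camera(n)); c=calibration(n); print(n,c)
s=observe(); print(s)
E
```

```text
top {'fov_y': 50.76352300191741, 'cx': 256.086564926821, 'cy': 196.2688806301589, 'view': array([[ 0.01170156, -0.99973519,  0.01981493, -0.05162564],
       [ 0.99350012,  0.01386793,  0.11298319, -0.48661526],
       [-0.11322806,  0.01836405,  0.9933993 , -1.13257992],
       [ 0.        ,  0.        ,  0.        ,  1.        ]])}
side {'fov_y': 53.77777770524878, 'cx': 248.37157466809566, 'cy': 189.46723993727196, 'view': array([[ 0.70846427, -0.7055917 ,  0.0147898 , -0.37902203],
       [ 0.50695522,  0.523375  ,  0.68489051, -0.26953273],
       [-0.49099367, -0.47772268,  0.72849589, -0.95978353],
       [ 0.        ,  0.        ,  0.        ,  1.        ]])}
{'time_s': 0.1, 'qpos': array([-1.37861102,  0.43515149,  0.02495686,  1.573978  , -0.01158494,
        1.13398958, -0.0750692 ]), 'joint_vel': array([-0.00051238, -0.0018321 ,  0.00158988, -0.00421484, -0.00026472,
        0.00078472,  0.00102339]), 'joint_torque': array([ 3.66746070e-03, -6.69124603e+01,  9.88403074e-01, -3.15145004e+01,
       -6.03703642e-02,  3.74156877e-02,  8.19726665e-05]), 'position': array([0.18150069, 0.59760459, 0.22603526]), 'ee_rot': array([ 1.46867812e-01,  9.89155887e-01, -6.89972424e-04, -3.53362021e-05]), 'contact_force': array([ 0.02623807, -1.07607615, -0.68984146]), 'ft_torque': array([ 0.02177429, -0.01657125,  0.0282934 ]), 'grasp_force': 0.0, 'grip_width': 0.9994870311886772}
```

View pics/top0.png

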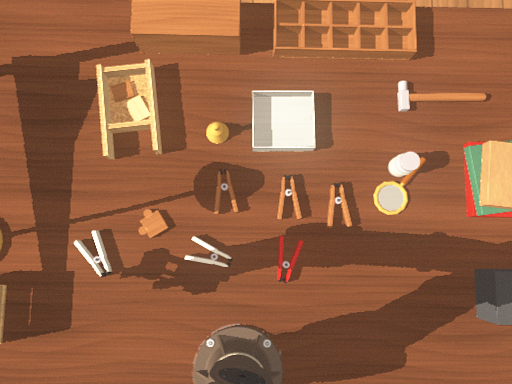

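View pics/side0.png

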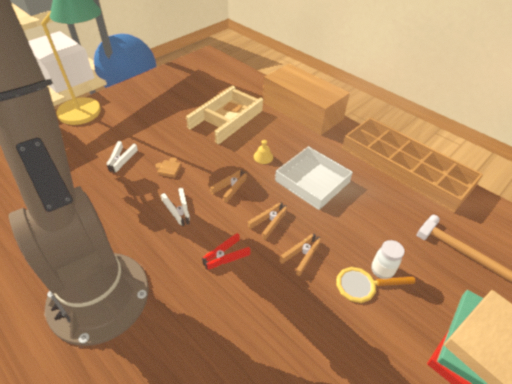

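Candidates for the clips (top picture): wooden ones at (225,190), (289,197) and (339,203). Those match: orange wood, in a row, jaws up and away from the robot. The white ones at (93,255) and (208,253) and the red one at (288,260) are look-alikes. The jig is at (130,110) with horn ends near (109,156) and (157,152), and the tin is at (284,120).

```bash
cat > h.py <<'E'
from bench import *
import numpy as np, cv2
def ray(n,px,c=None):
    c=c or calibration(n); V=np.array(c["view"]); f=192/np.tan(np.radians(c["fov_y"]/2))
    u=(np.array(px,float)-[c["cx"],c["cy"]])/f
    if n=="wrist":
        r=np.hypot(*u); d=np.array([u[0]/r*np.sin(r),-u[1]/r*np.sin(r),-np.cos(r)]) if r>0 else np.array([0,0,-1.])
    else: d=np.array([u[0],-u[1],-1.])
    R=V[:3,:3]; return -R.T@V[:3,3], R.T@d
def onz(n,px,z,c=None):
    o,d=ray(n,px,c); return o+d*(z-o[2])/d[2]
def pix(n,p,c=None):
    c=c or calibration(n); V=np.array(c["view"]); f=192/np.tan(np.radians(c["fov_y"]/2))
    q=V[:3,:3]@np.array(p)+V[:3,3]; q=np.array([q[0],-q[1],-q[2]])
    s=np.hypot(q[0],q[1])
    k=(np.arctan2(s,q[2])/max(s,1e-9) if n=="wrist" else 1/q[2])
    return np.array([c["cx"],c["cy"]])+f*k*q[:2]
E
python3 - <<'E'
from h import *
im=cv2.imread("pics/top0.png")
cv2.imwrite("pics/crop1.png",cv2.resize(im[55:240,90:360],None,fx=2.9,fy=2.9,interpolation=cv2.INTER_CUBIC))
np.set_printoptions(precision=4,suppress=True)
hsv=cv2.cvtColor(im,cv2.COLOR_BGR2HSV)
for nm,p in dict(a=(224,187),b=(289,192),c=(338,200)).items():
    # pivot: grey low-sat spot near
    x,y=p; w=hsv[y-8:y+9,x-8:x+9]; m=(w[...,1]<90)&(w[...,2]>90)
    yy,xx=np.nonzero(m); q=(x-8+xx.mean(),y-8+yy.mean()); print(nm,q,m.sum(),onz("top",q,.027))
for nm,p,z in [("hornR",(157,152),.055),("hornL",(109,157),.055),("tin",(284,120),.045),("bell",(217,133),.03),("piece",(153,223),.016),("glue",(400,166),.05)]:
    print(nm,onz("top",p,z))
o=observe();print(calibration("wrist")["view"],calibration("wrist")["fov_y"])
E
```

```text
a (np.float64(223.95652173913044), np.float64(186.43478260869566)) 46 [0.5145 0.0473 0.027 ]
b (np.float64(287.8510638297872), np.float64(192.27659574468086)) 47 [ 0.5002 -0.1367  0.027 ]
c (np.float64(337.6136363636364), np.float64(199.86363636363637)) 44 [ 0.4802 -0.2803  0.027 ]
hornR [0.606  0.2363 0.055 ]
hornL [0.5895 0.37   0.055 ]
tin [ 0.7084 -0.1232  0.045 ]
bell [0.6707 0.0706 0.03  ]
piece [0.4075 0.2486 0.016 ]
glue [ 0.5775 -0.4553  0.05  ]
[[ 0.2909  0.9567 -0.0017 -0.6246]
 [-0.9201  0.2793 -0.2745  0.0336]
 [-0.2622  0.0815  0.9616 -0.3912]
 [ 0.      0.      0.      1.    ]] 65.70646984690485
```

View pics/crop1.png

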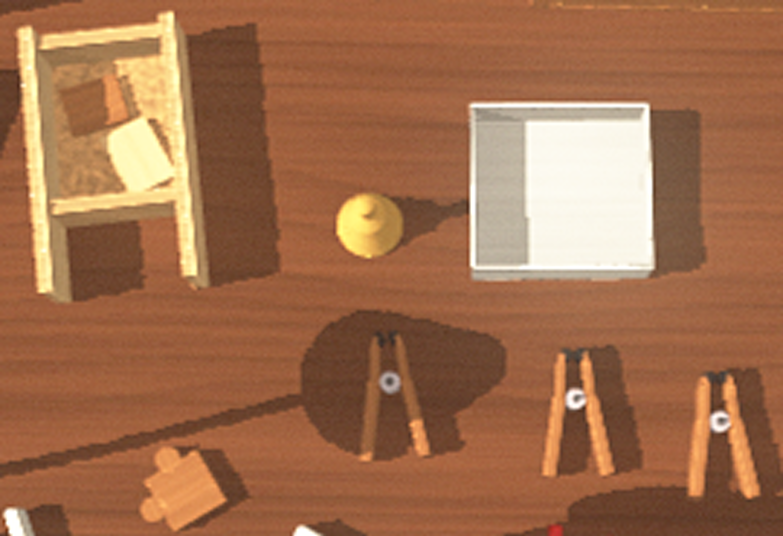

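Emit:
play_rows --targets '[{"tx": 0.03,"ty": -0.03,"tz": 0.02,"rz": 0.1,"fingers": 100},{"tx": 0.3,"ty": -0.29,"tz": 0.05,"rz": 0.39,"fingers": 100},{"tx": 0.3,"ty": -0.29,"tz": 0.05,"rz": 0.39,"fingers": 100},{"tx": 0.3,"ty": -0.29,"tz": 0.05,"rz": 0.39,"fingers": 100},{"tx": 0.3,"ty": -0.29,"tz": 0.05,"rz": 0.39,"fingers": 100},{"tx": 0.3,"ty": -0.29,"tz": 0.05,"rz": 0.39,"fingers": 100},{"tx": 0.3,"ty": -0.29,"tz": 0.05,"rz": 0.39,"fingers": 100},{"tx": 0.3,"ty": -0.29,"tz": 0.05,"rz": 0.39,"fingers": 100},{"tx": 0.3,"ty": -0.29,"tz": 0.05,"rz": 0.39,"fingers": 100},{"tx": 0.3,"ty": -0.29,"tz": 0.05,"rz": 0.39,"fingers": 100}]'

```text
invalid input
```

```bash
python3 - <<'E'
from h import *
c=calibration("wrist"); im=camera("wrist"); cv2.imwrite("pics/w1.png",im); np.save("w1.npy",c,allow_pickle=True)
s=observe();print(s["time_s"],s["position"],s["ee_rot"],s["joint_vel"].max())
E
```

```text
0.15 [0.18154658 0.5976547  0.2261378 ] [ 1.46890087e-01  9.89152647e-01 -5.86371042e-04 -1.57248301e-05] 0.001686017779935248
```

View pics/w1.png

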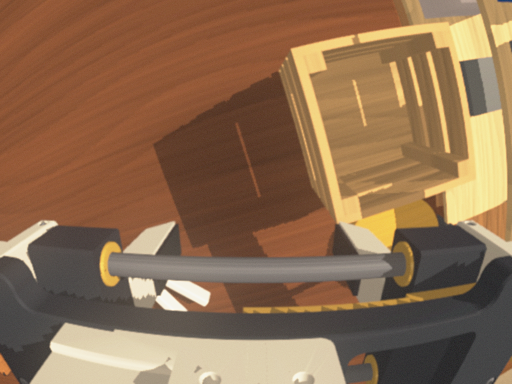

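The wrist view is mostly behind the gripper, showing a crate and the floor, so it doesn't help with the targets. I'll measure from the top picture instead and send every move field.

Emit:
play_rows --targets '[{"tx": 0.03,"ty": -0.04,"tz": 0.02,"rx": 0,"ry": 0,"rz": 0.1,"fingers": 100},{"tx": 0.2,"ty": -0.3,"tz": 0.02,"rx": 0,"ry": 0,"rz": 0.36,"fingers": 100},{"tx": 0.2,"ty": -0.3,"tz": 0.02,"rx": 0,"ry": 0,"rz": 0.36,"fingers": 100},{"tx": 0.2,"ty": -0.3,"tz": 0.02,"rx": 0,"ry": 0,"rz": 0.36,"fingers": 100},{"tx": 0.2,"ty": -0.3,"tz": 0.02,"rx": 0,"ry": 0,"rz": 0.36,"fingers": 100},{"tx": 0.2,"ty": -0.3,"tz": 0.02,"rx": 0,"ry": 0,"rz": 0.36,"fingers": 100},{"tx": 0.2,"ty": -0.3,"tz": 0.02,"rx": 0,"ry": 0,"rz": 0.36,"fingers": 100},{"tx": 0.2,"ty": -0.3,"tz": 0.02,"rx": 0,"ry": 0,"rz": 0.36,"fingers": 100},{"tx": 0.2,"ty": -0.3,"tz": 0.02,"rx": 0,"ry": 0,"rz": 0.36,"fingers": 100},{"tx": 0.2,"ty": -0.3,"tz": 0.02,"rx": 0,"ry": 0,"rz": 0.36,"fingers": 100}]'

```text
time_s: 1.15
position: [0.3812, 0.2985, 0.2467]
ee_rot: [-0.033, 0.999, 0.0, -0.0]
contact_force: [-0.6, 0.6, -0.7]
grip_width: 1.004
grasp_force: 0.0
```

```bash
python3 - <<'E'
from h import *
np.set_printoptions(precision=4,suppress=True,linewidth=160)
im=cv2.imread("pics/top0.png"); g=im.astype(float).sum(2)/3
hsv=cv2.cvtColor(im,cv2.COLOR_BGR2HSV)
# left (+y) silhouette edges of horns (z=.055): strongest rising gradient per row
def edge(rows,lo,hi,s=1):
    P=[]
    for r in rows:
        d=s*np.diff(g[r,lo:hi]); k=d.argmax(); 
        k0=k+ ((d[k-1]-d[k+1])/(2*(d[k-1]-2*d[k]+d[k+1])) if 0<k<len(d)-1 else 0)
        P.append(onz("top",(lo+k0+.5,r),.055)[:2])
    P=np.array(P); c=np.polyfit(P[:,0],P[:,1],1); res=P[:,1]-np.polyval(c,P[:,0]); m=abs(res)<.003
    c=np.polyfit(P[m,0],P[m,1],1); return c,m.sum(),np.std(res[m]),P[:,0].min()
for nm,lo,hi in(("L",92,107),("R",143,157)):
    c,n,s,x0=edge(range(82,150) if nm=="L" else range(78,150),lo,hi); print(nm,"yaw",c[0],"y at .6",c[1]+c[0]*.6,n,s)
for nm,cc,r0 in(("L",range(101,113),150),("R",range(150,162),145)):
    for r in range(r0,r0+13): print(nm,r,g[r,cc[0]:cc[-1]+6].astype(int))
orange=((hsv[...,0]<20)&(hsv[...,1]>120)&(hsv[...,2]>40)).astype(np.uint8)
for nm,(x,y),z in(("a",(224,186.4),.027),("b",(287.85,192.3),.027),("c",(337.6,199.9),.027)):
    gg=g[int(y)-18:int(y)+28,int(x)-20:int(x)+21]
    cv2.imwrite(f"pics/_{nm}.png",gg)
s=observe();print(s["time_s"],s["position"],s["ee_rot"],s["qpos"])
b=im; k=4
t=np.hstack([cv2.resize(im[165:230,x-22:x+23],None,fx=5.5,fy=5.5,interpolation=cv2.INTER_CUBIC) for x in(224,289,339)])
cv2.imwrite("pics/clips.png",t);print(t.shape)
E
```

```text
L yaw 0.13251535890028118 y at .6 0.38906930785806176 68 0.00045270073110504635
R yaw 0.12592334858649323 y at .6 0.24831019896862078 44 0.0010126817857418961
L 150 [ 98 150 207 216 218 223 202 118 130 132 135 141 121  75  72  71  69]
L 151 [ 99 132 196 207 202 219 205 125 129 136 137 138 123  85  72  75  72]
L 152 [ 98 140 201 209 213 222 213 130 130 133 133 139 128  93  71  74  76]
L 153 [100 142 198 216 220 227 216 140 131 132 137 137 124  92  69  75  74]
L 154 [105 119 188 221 214 216 215 160 134 133 138 135 125  91  74  77  73]
L 155 [105 124 195 221 210 179 180 152 134 135 139 137 126  97  72  74  75]
L 156 [108 103 108 106 113 123 132 147 142 137 135 135 130 100  69  73  74]
L 157 [108 108 103 105 109 114 114 124 133 139 143 139 130 110  67  74  72]
L 158 [ 95 100 101 101 103 100 115 124 122 135 140 137 139 115  76  76  73]
L 159 [103 103 102 101 102 103 102 106 115 111 111 116 119 112 103 105 103]
L 160 [102 102 105 103 102 104 102 102 104 104 102 105 104 103 103 103 103]
L 161 [105 110 105 105 103 106 107 104 106 107 104 104 105 107 104 105 105]
L 162 [105 105 102 104 103 10
[... 586 characters left out ...]
105 105 107 105 106 123 135 132 139 143 143 125  92  71  76  75  77]
R 153 [104 100 106 103 103 126 151 128 121 133 142 122  91  78  81  77  91]
R 154 [100 107  99 102 100 101 126 134  88 100 109 106 100 101 104 104 101]
R 155 [107 101 104 102 104 105  99 105 104 106 104 104 106 102 104 104 101]
R 156 [ 98  99  99 106 101 102 101  99 106 102 103 105 104 107 101 105 105]
R 157 [ 99  96  95  97  96  95  95  95  95  95  99  95 101 100 102  96 101]
1.15 [0.3812 0.2985 0.2467] [-0.0325  0.9995  0.0002 -0.0002] [-0.8462  0.1856  0.0848  1.8812 -0.0184  1.0755  0.8817]
(358, 744, 3)[ WARN:0@0.070] global loadsave.cpp:1063 imwrite_ Unsupported depth image for selected encoder is fallbacked to CV_8U.
```

View pics/clips.png

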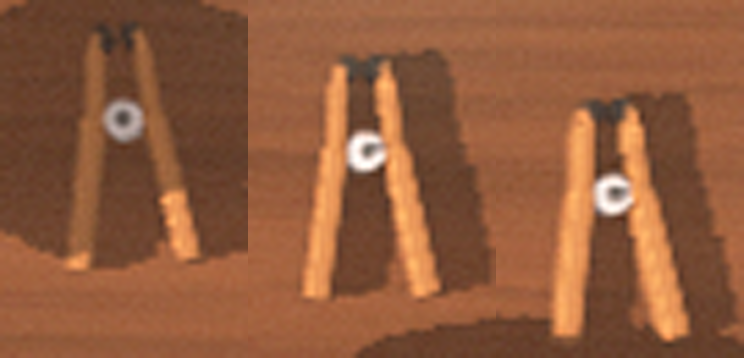

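The crop shows the three wooden clips with jaws up and pivots at crop pixels (124,119), (367,152) and (613,195), so they are the ones meant. Next I'll work out the grasp poses.

```bash
python3 - <<'E'
from h import *
np.set_printoptions(precision=4,suppress=True,linewidth=160)
D=dict(a=(224,0,(120,38),(78,262),(187,254),(124,119)),b=(289,248,(362,68),(315,296),(427,292),(367,152)),c=(339,496,(608,108),(567,335),(675,337),(613,195)))
for n,(x,o,j,h1,h2,p) in D.items():
    f=lambda q:onz("top",(x-22+(q[0]-o+.5)/5.5-.5,165+(q[1]+.5)/5.5-.5),.026)[:2]
    J=f(j);H=(f(h1)+f(h2))/2;P=f(p); d=J-H; d/=np.linalg.norm(d)
    print(n,"yaw",np.arctan2(d[1],d[0]),"piv",P,"from jaws",J-.045*d,"handle end->",H+.072*d,"grip",P-.055*d)
print("hornL",onz("top",(104.7,155.4),.055),"hornR",onz("top",(155,149.7),.055))
print("tin corners",[onz("top",q,.045)[:2] for q in((252,91),(314,91),(314,148),(252,148))])
E
```

```text
a yaw 0.07688879071633668 piv [0.5153 0.0468] from jaws [0.5133 0.0464] handle end-> [0.5143 0.0464] grip [0.4604 0.0426]
b yaw 0.04253053718167652 piv [ 0.5005 -0.1379] from jaws [ 0.5    -0.1371] handle end-> [ 0.498  -0.1371] grip [ 0.4455 -0.1402]
c yaw 0.04581703545375764 piv [ 0.4798 -0.2812] from jaws [ 0.4809 -0.2812] handle end-> [ 0.478  -0.2813] grip [ 0.4249 -0.2838]
hornL [0.5939 0.3823 0.055 ] hornR [0.6125 0.2422 0.055 ]
tin corners [array([ 0.7936, -0.0296]), array([ 0.7971, -0.2106]), array([ 0.6272, -0.2098]), array([ 0.6243, -0.0317])]
```

Emit:
play_rows --targets '[{"tx": 0.079,"ty": -0.256,"tz": -0.1,"rx": 0,"ry": 0,"rz": 0.01,"fingers": 100},{"tx": 0.079,"ty": -0.256,"tz": -0.1,"rx": 0,"ry": 0,"rz": 0.01,"fingers": 100},{"tx": 0.079,"ty": -0.256,"tz": -0.1,"rx": 0,"ry": 0,"rz": 0.01,"fingers": 100},{"tx": 0.079,"ty": -0.256,"tz": -0.1,"rx": 0,"ry": 0,"rz": 0.01,"fingers": 100},{"tx": 0.079,"ty": -0.256,"tz": -0.1,"rx": 0,"ry": 0,"rz": 0.01,"fingers": 100},{"tx": 0.079,"ty": -0.256,"tz": -0.1,"rx": 0,"ry": 0,"rz": 0.01,"fingers": 100},{"tx": 0.079,"ty": -0.256,"tz": -0.1,"rx": 0,"ry": 0,"rz": 0.01,"fingers": 100},{"tx": 0.079,"ty": -0.256,"tz": -0.15,"rx": 0,"ry": 0,"rz": 0.01,"fingers": 100},{"tx": 0.079,"ty": -0.256,"tz": -0.2,"rx": 0,"ry": 0,"rz": 0.01,"fingers": 100},{"tx": 0.079,"ty": -0.256,"tz": -0.22,"rx": 0,"ry": 0,"rz": 0.01,"fingers": 100}]'

```text
time_s: 2.15
position: [0.4585, 0.0444, 0.0235]
ee_rot: [-0.039, 0.999, 0.0, -0.002]
contact_force: [-1.1, 0.6, 0.8]
grip_width: 1.001
grasp_force: 0.0
```

Emit:
play_rows --targets '[{"tx": 0.001,"ty": -0.001,"tz": -0.018,"rx": 0,"ry": 0,"rz": 0,"fingers": 75},{"tx": 0.001,"ty": -0.001,"tz": -0.018,"rx": 0,"ry": 0,"rz": 0,"fingers": 75},{"tx": 0.001,"ty": -0.001,"tz": -0.018,"rx": 0,"ry": 0,"rz": 0,"fingers": 52},{"tx": 0.001,"ty": -0.001,"tz": -0.018,"rx": 0,"ry": 0,"rz": 0,"fingers": 52},{"tx": 0.001,"ty": -0.001,"tz": -0.018,"rx": 0,"ry": 0,"rz": 0,"fingers": 52},{"tx": 0.001,"ty": -0.001,"tz": -0.018,"rx": 0,"ry": 0,"rz": 0,"fingers": 52},{"tx": 0.001,"ty": -0.001,"tz": -0.018,"rx": 0,"ry": 0,"rz": 0,"fingers": 52},{"tx": 0.001,"ty": -0.001,"tz": -0.018,"rx": 0,"ry": 0,"rz": 0,"fingers": 52}]'

```text
time_s: 2.95
position: [0.4621, 0.0416, 0.0095]
ee_rot: [-0.038, 0.999, 0.0, 0.001]
contact_force: [-1.6, 1.9, 7.5]
grip_width: 0.521
grasp_force: 6.5
```

Emit:
play_rows --targets '[{"tx": 0,"ty": 0,"tz": 0.003,"rx": 0,"ry": 0,"rz": 0,"fingers": 43},{"tx": 0,"ty": 0,"tz": 0.003,"rx": 0,"ry": 0,"rz": 0,"fingers": 43},{"tx": 0,"ty": 0,"tz": 0.003,"rx": 0,"ry": 0,"rz": 0,"fingers": 43},{"tx": 0,"ty": 0,"tz": 0.003,"rx": 0,"ry": 0,"rz": 0,"fingers": 43}]'

```text
time_s: 3.35
position: [0.4616, 0.041, 0.0117]
ee_rot: [-0.038, 0.999, -0.0, 0.0]
contact_force: [0.7, 0.4, -0.1]
grip_width: 0.431
grasp_force: 5.4
```

Emit:
play_rows --targets '[{"tx": 0,"ty": 0,"tz": 0,"rx": 0,"ry": 0,"rz": 0,"fingers": 100},{"tx": 0,"ty": 0,"tz": 0,"rx": 0,"ry": 0,"rz": 0,"fingers": 100},{"tx": 0,"ty": 0,"tz": 0,"rx": 0,"ry": 0,"rz": 0,"fingers": 100},{"tx": 0,"ty": 0,"tz": 0.05,"rx": 0,"ry": 0,"rz": 0,"fingers": 100},{"tx": 0,"ty": -0.02,"tz": 0.08,"rx": 0,"ry": 0,"rz": 0,"fingers": 100},{"tx": -0.016,"ty": -0.1815,"tz": 0.08,"rx": 0,"ry": 0,"rz": -0.034,"fingers": 100},{"tx": -0.016,"ty": -0.1815,"tz": 0.08,"rx": 0,"ry": 0,"rz": -0.034,"fingers": 100},{"tx": -0.016,"ty": -0.1815,"tz": 0.08,"rx": 0,"ry": 0,"rz": -0.034,"fingers": 100},{"tx": -0.016,"ty": -0.1815,"tz": 0.08,"rx": 0,"ry": 0,"rz": -0.034,"fingers": 100},{"tx": -0.016,"ty": -0.1815,"tz": 0.08,"rx": 0,"ry": 0,"rz": -0.034,"fingers": 100}]'

```text
time_s: 4.35
position: [0.4451, -0.143, 0.0918]
ee_rot: [-0.018, 1.0, -0.0, 0.0]
contact_force: [0.4, -0.2, 0.9]
grip_width: 1.001
grasp_force: 0.0
```

Emit:
play_rows --targets '[{"tx": 0,"ty": 0,"tz": -0.04,"rx": 0,"ry": 0,"rz": 0,"fingers": 100},{"tx": 0,"ty": 0,"tz": -0.08,"rx": 0,"ry": 0,"rz": 0,"fingers": 75},{"tx": 0,"ty": 0,"tz": -0.083,"rx": 0,"ry": 0,"rz": 0,"fingers": 75},{"tx": 0,"ty": 0,"tz": -0.083,"rx": 0,"ry": 0,"rz": 0,"fingers": 52},{"tx": 0,"ty": 0,"tz": -0.083,"rx": 0,"ry": 0,"rz": 0,"fingers": 52},{"tx": 0,"ty": 0,"tz": -0.083,"rx": 0,"ry": 0,"rz": 0,"fingers": 52},{"tx": 0,"ty": 0,"tz": -0.083,"rx": 0,"ry": 0,"rz": 0,"fingers": 52},{"tx": 0,"ty": 0,"tz": -0.083,"rx": 0,"ry": 0,"rz": 0,"fingers": 52},{"tx": 0,"ty": 0,"tz": -0.083,"rx": 0,"ry": 0,"rz": 0,"fingers": 52}]'

```text
time_s: 5.25
position: [0.4463, -0.1404, 0.0097]
ee_rot: [-0.021, 1.0, 0.0, 0.001]
contact_force: [-1.1, 0.7, 10.0]
grip_width: 0.52
grasp_force: 15.7
```

b is sound at 15.7 N and a is weak at about 6 N, so c must be the other sound one. Next: squeeze b fully, lift it and carry it to the left horn.

Emit:
play_rows --targets '[{"tx": 0,"ty": 0,"tz": 0.001,"rx": 0,"ry": 0,"rz": 0,"fingers": 34},{"tx": 0,"ty": 0,"tz": 0.001,"rx": 0,"ry": 0,"rz": 0,"fingers": 34},{"tx": 0,"ty": 0,"tz": 0.001,"rx": 0,"ry": 0,"rz": 0,"fingers": 34},{"tx": 0,"ty": 0,"tz": 0.001,"rx": 0,"ry": 0,"rz": 0,"fingers": 34},{"tx": 0,"ty": 0,"tz": 0.02,"rx": 0,"ry": 0,"rz": 0,"fingers": 34},{"tx": 0,"ty": 0,"tz": 0.06,"rx": 0,"ry": 0,"rz": 0,"fingers": 34},{"tx": 0,"ty": 0,"tz": 0.08,"rx": 0,"ry": 0,"rz": 0,"fingers": 34},{"tx": 0,"ty": 0,"tz": 0.08,"rx": 0,"ry": 0,"rz": 0,"fingers": 34}]'

```text
time_s: 6.05
position: [0.4473, -0.1409, 0.091]
ee_rot: [-0.021, 1.0, -0.0, 0.002]
contact_force: [0.6, 0.1, -2.1]
grip_width: 0.368
grasp_force: 29.9
```

Emit:
play_rows --targets '[{"tx": 0.0,"ty": 0.03,"tz": 0,"rx": 0,"ry": 0,"rz": 0,"fingers": 34},{"tx": 0.0,"ty": 0.08,"tz": 0,"rx": 0,"ry": 0,"rz": 0.02,"fingers": 34},{"tx": 0.0,"ty": 0.13,"tz": 0,"rx": 0,"ry": 0,"rz": 0.04,"fingers": 34},{"tx": 0.0,"ty": 0.18,"tz": 0,"rx": 0,"ry": 0,"rz": 0.06,"fingers": 34},{"tx": 0.0,"ty": 0.23,"tz": 0,"rx": 0,"ry": 0,"rz": 0.088,"fingers": 34},{"tx": 0.0,"ty": 0.28,"tz": 0,"rx": 0,"ry": 0,"rz": 0.088,"fingers": 34},{"tx": 0.0,"ty": 0.33,"tz": 0,"rx": 0,"ry": 0,"rz": 0.088,"fingers": 34},{"tx": 0.0,"ty": 0.38,"tz": 0,"rx": 0,"ry": 0,"rz": 0.088,"fingers": 34},{"tx": 0.0,"ty": 0.43,"tz": 0,"rx": 0,"ry": 0,"rz": 0.088,"fingers": 34},{"tx": 0.01,"ty": 0.47,"tz": 0,"rx": 0,"ry": 0,"rz": 0.088,"fingers": 34}]'

```text
time_s: 7.05
position: [0.4532, 0.3328, 0.0873]
ee_rot: [-0.066, 0.998, -0.0, -0.001]
contact_force: [0.2, 0.5, 0.0]
grip_width: 0.368
grasp_force: 29.9
```

Emit:
play_rows --targets '[{"tx": 0.01,"ty": 0.037,"tz": 0,"rx": 0,"ry": 0,"rz": 0,"fingers": 34},{"tx": 0.013,"ty": 0.037,"tz": -0.02,"rx": 0,"ry": 0,"rz": 0,"fingers": 34},{"tx": 0.013,"ty": 0.037,"tz": -0.04,"rx": 0,"ry": 0,"rz": 0,"fingers": 34},{"tx": 0.013,"ty": 0.037,"tz": -0.06,"rx": 0,"ry": 0,"rz": 0,"fingers": 34},{"tx": 0.013,"ty": 0.037,"tz": -0.076,"rx": 0,"ry": 0,"rz": 0,"fingers": 34},{"tx": 0.013,"ty": 0.037,"tz": -0.076,"rx": 0,"ry": 0,"rz": 0,"fingers": 34},{"tx": 0.013,"ty": 0.037,"tz": -0.076,"rx": 0,"ry": 0,"rz": 0,"fingers": 34}]'

```text
time_s: 7.75
position: [0.468, 0.3659, 0.0114]
ee_rot: [-0.064, 0.998, -0.001, -0.001]
contact_force: [-0.8, -0.6, -1.9]
grip_width: 0.369
grasp_force: 29.9
```

```bash
python3 - <<'E'
from h import *
a=camera("top");b=camera("side");s=observe();print(s["time_s"],s["position"],s["ee_rot"],s["grip_width"],s["contact_force"])
cv2.imwrite("pics/t2.png",a);cv2.imwrite("pics/s2.png",b)
v=np.hstack([cv2.resize(a[80:220,80:180],(400,560),interpolation=cv2.INTER_CUBIC),cv2.resize(b[80:220,150:250],(400,560),interpolation=cv2.INTER_CUBIC)])
cv2.imwrite("pics/v2.png",v)
E
```

```text
7.85 [0.46845616 0.36631738 0.01250222] [-6.44440352e-02  9.97921281e-01 -1.39789339e-04 -2.51639700e-04] 0.3685941124124151 [ 0.15068493  0.47238021 -1.67047871]
```

View pics/v2.png

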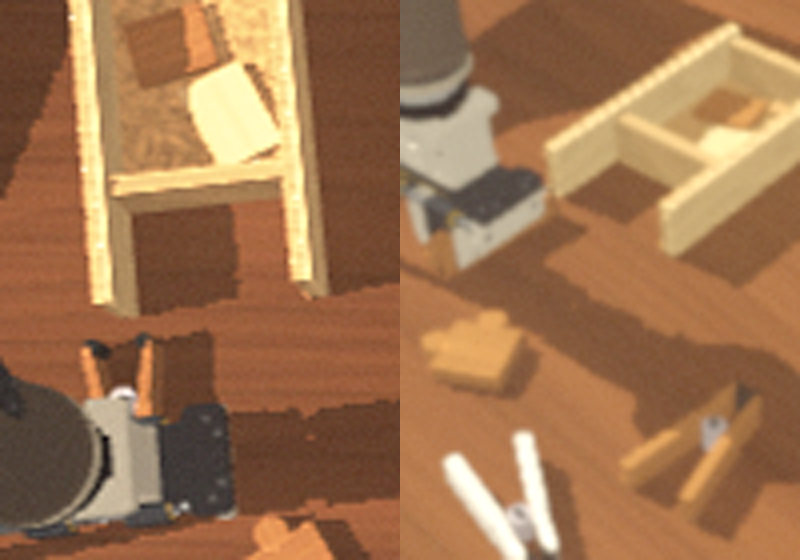

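Left half (top view): the open jaws of clip b sit at crop pixels (95,350) and (148,342), just in front of the left horn. Next I check the alignment.

```bash
python3 - <<'E'
from h import *
f=lambda x,y:onz("top",(80+(x+.5)/4-.5,80+(y+.5)/4-.5),.029)[:2]
hf=np.array([.5939,.3823]);u=np.array([np.cos(.13),np.sin(.13)]);n=np.array([-u[1],u[0]])
for q in((95,350),(148,342),(121.5,346),(123,395)):
    p=f(*q);print(q,p,"along",(p-hf)@u,"lat",(p-hf)@n)
g=np.array([.4685,.3663]);print((g-hf)@u,(g-hf)@n)
E
```

```text
(95, 350) [0.56513097 0.39360504] along -0.02706075459531602 lat 0.014939091434991886
(148, 342) [0.57153614 0.35615927] along -0.025563885192508195 lat -0.023021033242690163
(121.5, 346) [0.56833161 0.37489354] along -0.02631277521129524 lat -0.004029424202047238
(123, 395) [0.53281448 0.37197241] along -0.06190888560897229 lat -0.002321674560943408
-0.1264160077537495 0.00039113118507316086
```

Emit:
play_rows --targets '[{"tx": 0,"ty": 0,"tz": 0,"rx": 0,"ry": 0,"rz": 0.03,"fingers": 34},{"tx": 0,"ty": 0,"tz": 0,"rx": 0,"ry": 0,"rz": 0.03,"fingers": 34},{"tx": 0.01,"ty": 0.001,"tz": 0,"rx": 0,"ry": 0,"rz": 0.03,"fingers": 34},{"tx": 0.02,"ty": 0.002,"tz": 0,"rx": 0,"ry": 0,"rz": 0.03,"fingers": 34},{"tx": 0.03,"ty": 0.004,"tz": 0,"rx": 0,"ry": 0,"rz": 0.03,"fingers": 34},{"tx": 0.04,"ty": 0.005,"tz": 0,"rx": 0,"ry": 0,"rz": 0.03,"fingers": 34},{"tx": 0.047,"ty": 0.006,"tz": 0,"rx": 0,"ry": 0,"rz": 0.03,"fingers": 34},{"tx": 0.047,"ty": 0.006,"tz": 0,"rx": 0,"ry": 0,"rz": 0.03,"fingers": 34},{"tx": 0.047,"ty": 0.006,"tz": 0,"rx": 0,"ry": 0,"rz": 0.03,"fingers": 34}]'

```text
time_s: 8.75
position: [0.5154, 0.3724, 0.0125]
ee_rot: [-0.079, 0.997, -0.0, -0.0]
contact_force: [0.2, 0.9, -0.9]
grip_width: 0.371
grasp_force: 29.9
```

```bash
python3 - <<'E'
from h import *
a=camera("top");b=camera("side");s=observe();print(s["time_s"],s["position"],s["ee_rot"],s["grip_width"],s["contact_force"],s["ft_torque"])
v=np.hstack([cv2.resize(a[110:180,80:160],(400,350),interpolation=cv2.INTER_CUBIC),cv2.resize(b[80:150,150:230],(400,350),interpolation=cv2.INTER_CUBIC)])
cv2.imwrite("pics/v3.png",v)
E
```

```text
8.85 [0.51503617 0.37255872 0.01260614] [-7.96335634e-02  9.96824148e-01 -3.78954342e-05 -3.35649969e-04] 0.36574149372612 [ 0.03498424  0.28141773 -0.61063723] [0.04750998 0.07311211 0.02061444]
```

View pics/v3.png

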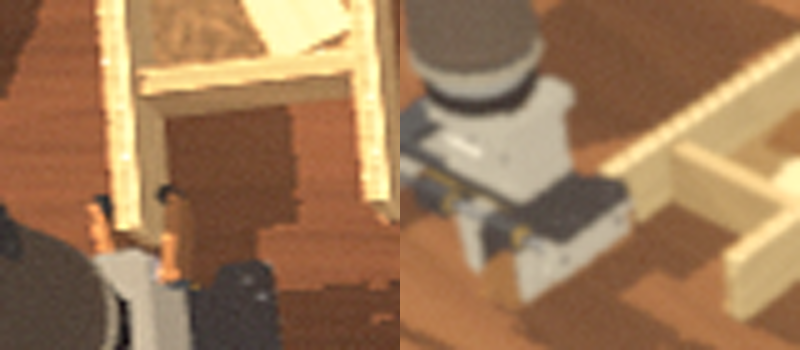

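The jaws straddle the left horn with no contact force. Now release and rise.

Emit:
play_rows --targets '[{"tx": 0,"ty": 0,"tz": 0,"rx": 0,"ry": 0,"rz": 0,"fingers": 50},{"tx": 0,"ty": 0,"tz": 0,"rx": 0,"ry": 0,"rz": 0,"fingers": 58},{"tx": 0,"ty": 0,"tz": 0,"rx": 0,"ry": 0,"rz": 0,"fingers": 70},{"tx": 0,"ty": 0,"tz": 0,"rx": 0,"ry": 0,"rz": 0,"fingers": 100},{"tx": 0,"ty": 0,"tz": 0,"rx": 0,"ry": 0,"rz": 0,"fingers": 100},{"tx": 0,"ty": 0,"tz": 0,"rx": 0,"ry": 0,"rz": 0,"fingers": 100},{"tx": 0,"ty": 0,"tz": 0.03,"rx": 0,"ry": 0,"rz": 0,"fingers": 100},{"tx": 0,"ty": 0,"tz": 0.08,"rx": 0,"ry": 0,"rz": 0,"fingers": 100},{"tx": -0.02,"ty": -0.02,"tz": 0.1,"rx": 0,"ry": 0,"rz": 0,"fingers": 100}]'

```text
time_s: 9.75
position: [0.4987, 0.3561, 0.1169]
ee_rot: [-0.08, 0.997, 0.002, 0.003]
contact_force: [0.1, 0.0, 0.2]
grip_width: 1.001
grasp_force: 0.0
```

Emit:
play_rows --targets '[{"tx": -0.01,"ty": -0.04,"tz": 0,"rx": 0,"ry": 0,"rz": 0,"fingers": 100},{"tx": -0.02,"ty": -0.48,"tz": 0,"rx": 0,"ry": 0,"rz": -0.13,"fingers": 100},{"tx": -0.03,"ty": -0.48,"tz": 0,"rx": 0,"ry": 0,"rz": -0.13,"fingers": 100},{"tx": -0.04,"ty": -0.48,"tz": 0,"rx": 0,"ry": 0,"rz": -0.13,"fingers": 100},{"tx": -0.05,"ty": -0.48,"tz": 0,"rx": 0,"ry": 0,"rz": -0.13,"fingers": 100},{"tx": -0.06,"ty": -0.48,"tz": 0,"rx": 0,"ry": 0,"rz": -0.13,"fingers": 100},{"tx": -0.07,"ty": -0.48,"tz": 0,"rx": 0,"ry": 0,"rz": -0.13,"fingers": 100},{"tx": -0.07,"ty": -0.48,"tz": 0,"rx": 0,"ry": 0,"rz": -0.13,"fingers": 100},{"tx": -0.07,"ty": -0.48,"tz": 0,"rx": 0,"ry": 0,"rz": -0.13,"fingers": 100},{"tx": -0.07,"ty": -0.48,"tz": 0,"rx": 0,"ry": 0,"rz": -0.13,"fingers": 100}]'

```text
time_s: 10.75
position: [0.425, -0.1294, 0.1131]
ee_rot: [-0.014, 1.0, 0.0, 0.0]
contact_force: [0.7, 0.1, 0.3]
grip_width: 0.999
grasp_force: 0.0
```

```bash
python3 - <<'E'
from h import *
a=camera("top");b=camera("side");s=observe();print(s["time_s"],s["position"],s["ee_rot"])
cv2.imwrite("pics/t4.png",a)
v=np.hstack([cv2.resize(a[110:220,80:260],(396*180//180,242),interpolation=cv2.INTER_CUBIC),cv2.resize(b[80:190,150:330],(396,242),interpolation=cv2.INTER_CUBIC)])
v=np.vstack([v,np.hstack([cv2.resize(a[120:190,80:160],(396,346),interpolation=cv2.INTER_CUBIC),cv2.resize(b[80:150,160:240],(396,346),interpolation=cv2.INTER_CUBIC)])])
cv2.imwrite("pics/v4.png",v)
E
```

```text
10.85 [ 0.42403423 -0.13350274  0.1132386 ] [-1.00623657e-02  9.99948794e-01 -1.01941242e-03  3.43865502e-04]
```

View pics/v4.png

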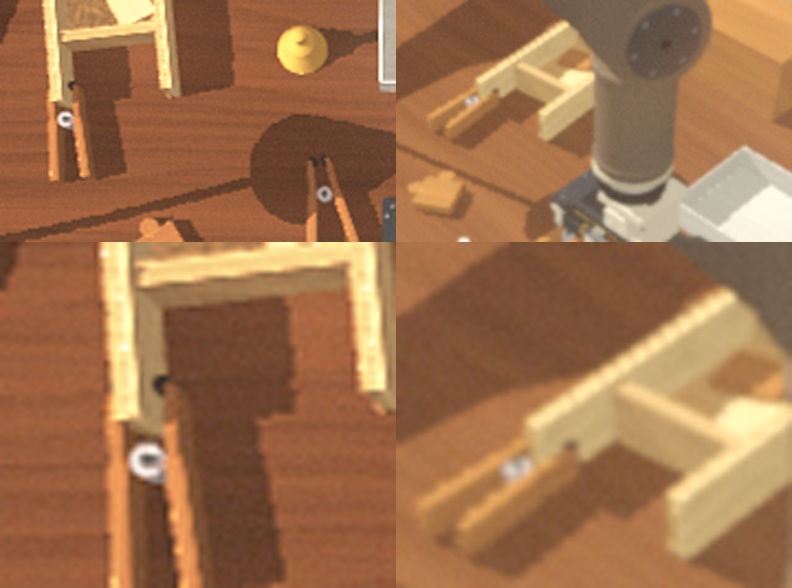

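Clip b bites the left horn, with its right pad at crop pixel (162,384) on the horn's inner face and its handles free. Now clip c.

Emit:
play_rows --targets '[{"tx": 0,"ty": -0.153,"tz": 0,"rx": 0,"ry": 0,"rz": 0,"fingers": 100},{"tx": 0,"ty": -0.153,"tz": 0,"rx": 0,"ry": 0,"rz": 0,"fingers": 100},{"tx": 0,"ty": -0.153,"tz": 0,"rx": 0,"ry": 0,"rz": 0,"fingers": 100},{"tx": 0,"ty": -0.153,"tz": 0,"rx": 0,"ry": 0,"rz": 0,"fingers": 100},{"tx": 0,"ty": -0.153,"tz": -0.03,"rx": 0,"ry": 0,"rz": 0,"fingers": 100},{"tx": 0,"ty": -0.153,"tz": -0.05,"rx": 0,"ry": 0,"rz": 0,"fingers": 100},{"tx": 0,"ty": -0.153,"tz": -0.05,"rx": 0,"ry": 0,"rz": 0,"fingers": 100},{"tx": 0,"ty": -0.153,"tz": -0.05,"rx": 0,"ry": 0,"rz": 0,"fingers": 100}]'

```text
time_s: 11.65
position: [0.4258, -0.2798, 0.063]
ee_rot: [-0.015, 1.0, 0.0, -0.0]
contact_force: [-0.4, 0.6, -0.4]
grip_width: 0.997
grasp_force: 0.0
```

Down, squeeze partway as a check, then fully.

Emit:
play_rows --targets '[{"tx": -0.001,"ty": -0.004,"tz": -0.03,"rx": 0,"ry": 0,"rz": 0.01,"fingers": 100},{"tx": -0.001,"ty": -0.004,"tz": -0.052,"rx": 0,"ry": 0,"rz": 0.01,"fingers": 80},{"tx": -0.001,"ty": -0.004,"tz": -0.053,"rx": 0,"ry": 0,"rz": 0.01,"fingers": 75},{"tx": -0.001,"ty": -0.004,"tz": -0.053,"rx": 0,"ry": 0,"rz": 0.01,"fingers": 52},{"tx": -0.001,"ty": -0.004,"tz": -0.053,"rx": 0,"ry": 0,"rz": 0.01,"fingers": 52},{"tx": -0.001,"ty": -0.004,"tz": -0.053,"rx": 0,"ry": 0,"rz": 0.01,"fingers": 52},{"tx": -0.001,"ty": -0.004,"tz": -0.053,"rx": 0,"ry": 0,"rz": 0.01,"fingers": 52},{"tx": -0.001,"ty": -0.004,"tz": -0.053,"rx": 0,"ry": 0,"rz": 0.01,"fingers": 52}]'

```text
time_s: 12.45
position: [0.4253, -0.2848, 0.0111]
ee_rot: [-0.02, 1.0, -0.0, 0.001]
contact_force: [-2.2, 1.8, 8.2]
grip_width: 0.522
grasp_force: 15.4
```

Emit:
play_rows --targets '[{"tx": 0,"ty": 0,"tz": 0.001,"rx": 0,"ry": 0,"rz": 0,"fingers": 34},{"tx": 0,"ty": 0,"tz": 0.001,"rx": 0,"ry": 0,"rz": 0,"fingers": 34},{"tx": 0,"ty": 0,"tz": 0.001,"rx": 0,"ry": 0,"rz": 0,"fingers": 34},{"tx": 0,"ty": 0,"tz": 0.001,"rx": 0,"ry": 0,"rz": 0,"fingers": 34},{"tx": 0,"ty": 0,"tz": 0.02,"rx": 0,"ry": 0,"rz": 0,"fingers": 34},{"tx": 0,"ty": 0,"tz": 0.06,"rx": 0,"ry": 0,"rz": 0,"fingers": 34},{"tx": 0,"ty": 0,"tz": 0.08,"rx": 0,"ry": 0,"rz": 0,"fingers": 34},{"tx": 0,"ty": 0,"tz": 0.08,"rx": 0,"ry": 0,"rz": 0,"fingers": 34}]'

```text
time_s: 13.25
position: [0.4262, -0.2854, 0.0922]
ee_rot: [-0.02, 1.0, -0.001, 0.002]
contact_force: [-0.2, -0.4, -1.7]
grip_width: 0.369
grasp_force: 29.8
```

Emit:
play_rows --targets '[{"tx": 0.0,"ty": 0.03,"tz": 0,"rx": 0,"ry": 0,"rz": 0,"fingers": 34},{"tx": 0.0,"ty": 0.08,"tz": 0,"rx": 0,"ry": 0,"rz": 0.02,"fingers": 34},{"tx": 0.0,"ty": 0.13,"tz": 0,"rx": 0,"ry": 0,"rz": 0.04,"fingers": 34},{"tx": 0.01,"ty": 0.18,"tz": 0,"rx": 0,"ry": 0,"rz": 0.06,"fingers": 34},{"tx": 0.02,"ty": 0.23,"tz": 0,"rx": 0,"ry": 0,"rz": 0.08,"fingers": 34},{"tx": 0.03,"ty": 0.28,"tz": 0,"rx": 0,"ry": 0,"rz": 0.09,"fingers": 34},{"tx": 0.04,"ty": 0.33,"tz": 0,"rx": 0,"ry": 0,"rz": 0.11,"fingers": 34},{"tx": 0.05,"ty": 0.38,"tz": 0,"rx": 0,"ry": 0,"rz": 0.11,"fingers": 34},{"tx": 0.06,"ty": 0.43,"tz": 0,"rx": 0,"ry": 0,"rz": 0.11,"fingers": 34},{"tx": 0.062,"ty": 0.475,"tz": 0,"rx": 0,"ry": 0,"rz": 0.11,"fingers": 34}]'

```text
time_s: 14.25
position: [0.4867, 0.1915, 0.0888]
ee_rot: [-0.074, 0.997, -0.0, -0.0]
contact_force: [1.5, -0.0, -0.9]
grip_width: 0.369
grasp_force: 29.8
```

Emit:
play_rows --targets '[{"tx": 0.0,"ty": 0.036,"tz": 0,"rx": 0,"ry": 0,"rz": 0,"fingers": 34},{"tx": 0,"ty": 0.036,"tz": -0.02,"rx": 0,"ry": 0,"rz": 0,"fingers": 34},{"tx": 0,"ty": 0.036,"tz": -0.04,"rx": 0,"ry": 0,"rz": 0,"fingers": 34},{"tx": 0,"ty": 0.036,"tz": -0.06,"rx": 0,"ry": 0,"rz": 0,"fingers": 34},{"tx": 0,"ty": 0.036,"tz": -0.076,"rx": 0,"ry": 0,"rz": 0,"fingers": 34},{"tx": 0,"ty": 0.036,"tz": -0.076,"rx": 0,"ry": 0,"rz": 0,"fingers": 34},{"tx": 0,"ty": 0.036,"tz": -0.076,"rx": 0,"ry": 0,"rz": 0,"fingers": 34}]'

```text
time_s: 14.95
position: [0.4858, 0.2252, 0.0128]
ee_rot: [-0.074, 0.997, -0.0, -0.001]
contact_force: [0.6, -0.1, 0.1]
grip_width: 0.368
grasp_force: 29.9
```

```bash
python3 - <<'E'
from h import *
a=camera("top");s=observe();print(s["time_s"],s["position"],s["ee_rot"],s["grip_width"],s["contact_force"])
cv2.imwrite("pics/t5.png",a)
cv2.imwrite("pics/v5.png",cv2.resize(a[110:210,90:220],None,fx=6,fy=6,interpolation=cv2.INTER_CUBIC))
g=np.array(s["position"][:2]);hf=np.array([.6125,.2422]);u=np.array([np.cos(.13),np.sin(.13)]);n=np.array([-u[1],u[0]]);print((g-hf)@u,(g-hf)@n)
E
```

```text
15.0 [0.48619171 0.22533027 0.01332085] [-7.44208367e-02  9.97226779e-01 -2.32544836e-04 -4.86947961e-04] 0.3673735595018765 [ 1.63112857e-04 -4.88940133e-01 -8.47882025e-01]
-0.12742938505869253 -0.0003535133941491887
```

View pics/v5.png

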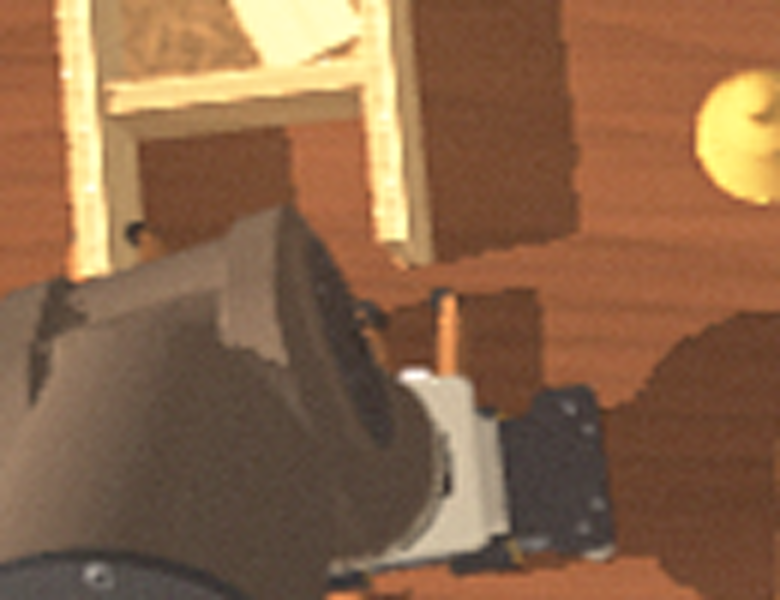

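Clip c's jaws are at crop pixels (373,312) and (441,297), and the right horn's front is at (405,250).

```bash
python3 - <<'E'
from h import *
hf=np.array([.6125,.2422]);u=np.array([np.cos(.13),np.sin(.13)]);n=np.array([-u[1],u[0]])
for q in((373,312),(441,297),(407,304.5),(414,374)):
    p=onz("top",(90+(q[0]+.5)/6-.5,110+(q[1]+.5)/6-.5),.029)[:2];print(q,p,"along",(p-hf)@u,"lat",(p-hf)@n)
E
```

```text
(373, 312) [0.58344098 0.25624031] along -0.02699371477606156 lat 0.017688875481920854
(441, 297) [0.59127212 0.22403323] along -0.023403789204794606 lat -0.01526162380583992
(407, 304.5) [0.58735407 0.24014698] along -0.025199889872751083 lat 0.001224070007405045
(414, 374) [0.55360365 0.23548959] along -0.059269272376008514 lat 0.0009811882530947654
```

Emit:
play_rows --targets '[{"tx": 0.0,"ty": -0.001,"tz": 0,"rx": 0,"ry": 0,"rz": 0,"fingers": 34},{"tx": 0.01,"ty": 0.0,"tz": 0,"rx": 0,"ry": 0,"rz": 0,"fingers": 34},{"tx": 0.02,"ty": 0.001,"tz": 0,"rx": 0,"ry": 0,"rz": 0,"fingers": 34},{"tx": 0.03,"ty": 0.003,"tz": 0,"rx": 0,"ry": 0,"rz": 0,"fingers": 34},{"tx": 0.04,"ty": 0.004,"tz": 0,"rx": 0,"ry": 0,"rz": 0,"fingers": 34},{"tx": 0.046,"ty": 0.005,"tz": 0,"rx": 0,"ry": 0,"rz": 0,"fingers": 34},{"tx": 0.046,"ty": 0.005,"tz": 0,"rx": 0,"ry": 0,"rz": 0,"fingers": 34},{"tx": 0.046,"ty": 0.005,"tz": 0,"rx": 0,"ry": 0,"rz": 0,"fingers": 34}]'

```text
time_s: 15.8
position: [0.5323, 0.2305, 0.0135]
ee_rot: [-0.074, 0.997, -0.0, -0.0]
contact_force: [0.7, 0.5, -1.3]
grip_width: 0.368
grasp_force: 29.9
```

Emit:
play_rows --targets '[{"tx": 0,"ty": 0,"tz": 0,"rx": 0,"ry": 0,"rz": 0,"fingers": 50},{"tx": 0,"ty": 0,"tz": 0,"rx": 0,"ry": 0,"rz": 0,"fingers": 58},{"tx": 0,"ty": 0,"tz": 0,"rx": 0,"ry": 0,"rz": 0,"fingers": 70},{"tx": 0,"ty": 0,"tz": 0,"rx": 0,"ry": 0,"rz": 0,"fingers": 100},{"tx": 0,"ty": 0,"tz": 0,"rx": 0,"ry": 0,"rz": 0,"fingers": 100},{"tx": 0,"ty": 0,"tz": 0,"rx": 0,"ry": 0,"rz": 0,"fingers": 100},{"tx": 0,"ty": 0,"tz": 0.03,"rx": 0,"ry": 0,"rz": 0,"fingers": 100},{"tx": 0,"ty": 0,"tz": 0.08,"rx": 0,"ry": 0,"rz": 0,"fingers": 100},{"tx": -0.02,"ty": -0.02,"tz": 0.1,"rx": 0,"ry": 0,"rz": 0,"fingers": 100}]'

```text
time_s: 16.7
position: [0.516, 0.2138, 0.1176]
ee_rot: [-0.076, 0.997, 0.002, 0.003]
contact_force: [0.2, 0.3, 0.7]
grip_width: 0.996
grasp_force: 0.0
```

Emit:
play_rows --targets '[{"tx": -0.01,"ty": -0.04,"tz": 0,"rx": 0,"ry": 0,"rz": 0,"fingers": 100},{"tx": -0.051,"ty": -0.169,"tz": -0.02,"rx": 0,"ry": 0,"rz": -0.072,"fingers": 100},{"tx": -0.051,"ty": -0.169,"tz": -0.02,"rx": 0,"ry": 0,"rz": -0.072,"fingers": 100},{"tx": -0.051,"ty": -0.169,"tz": -0.02,"rx": 0,"ry": 0,"rz": -0.072,"fingers": 100},{"tx": -0.051,"ty": -0.169,"tz": -0.02,"rx": 0,"ry": 0,"rz": -0.072,"fingers": 100},{"tx": -0.051,"ty": -0.169,"tz": -0.02,"rx": 0,"ry": 0,"rz": -0.072,"fingers": 100},{"tx": -0.051,"ty": -0.169,"tz": -0.02,"rx": 0,"ry": 0,"rz": -0.072,"fingers": 100}]'

```text
time_s: 17.4
position: [0.4622, 0.0428, 0.094]
ee_rot: [-0.039, 0.999, 0.0, 0.0]
contact_force: [0.2, 0.2, -0.1]
grip_width: 1.0
grasp_force: 0.0
```

```bash
python3 - <<'E'
from h import *
a=camera("top");b=camera("side");s=observe();print(s["time_s"],s["position"],s["ee_rot"])
cv2.imwrite("pics/t6.png",a)
v=np.hstack([cv2.resize(a[110:210,80:260],(396*2//1*180//360,220),interpolation=cv2.INTER_CUBIC),cv2.resize(b[80:180,160:340],(396,220),interpolation=cv2.INTER_CUBIC)])
v=np.vstack([v,np.hstack([cv2.resize(a[120:190,95:175],(396,346),interpolation=cv2.INTER_CUBIC),cv2.resize(b[90:160,180:260],(396,346),interpolation=cv2.INTER_CUBIC)])])
cv2.imwrite("pics/v6.png",v)
E
```

```text
17.5 [0.46218334 0.04300175 0.09386822] [-3.96424021e-02  9.99213853e-01  2.18817864e-04  3.28720925e-04]
```

View pics/v6.png

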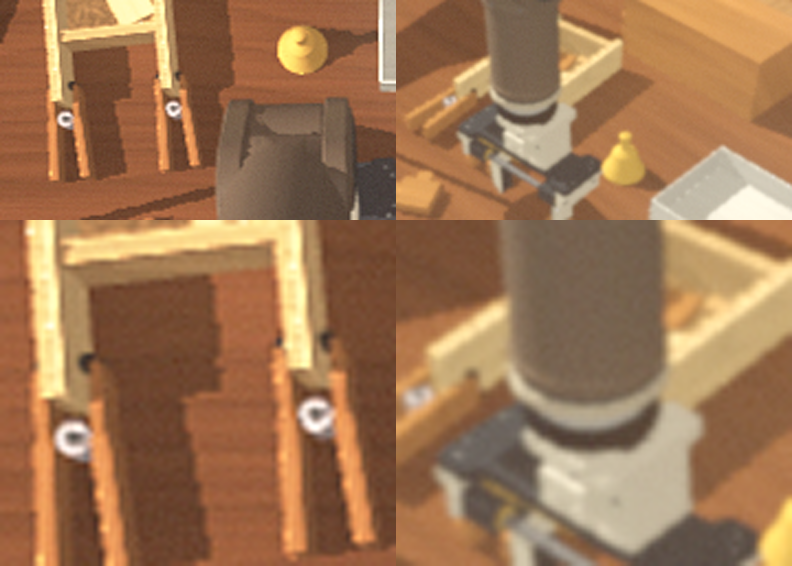

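Both horns are now gripped: clip c's pads show on either side of the right horn at crop pixels (282,345) and (326,340). Last is weak clip a to the tin.

Emit:
play_rows --targets '[{"tx": 0,"ty": -0.001,"tz": -0.04,"rx": 0,"ry": 0,"rz": 0,"fingers": 100},{"tx": 0,"ty": -0.001,"tz": -0.08,"rx": 0,"ry": 0,"rz": 0,"fingers": 75},{"tx": 0,"ty": -0.001,"tz": -0.082,"rx": 0,"ry": 0,"rz": 0,"fingers": 52},{"tx": 0,"ty": -0.001,"tz": -0.082,"rx": 0,"ry": 0,"rz": 0,"fingers": 52},{"tx": 0,"ty": -0.001,"tz": -0.082,"rx": 0,"ry": 0,"rz": 0,"fingers": 52},{"tx": 0,"ty": -0.001,"tz": -0.082,"rx": 0,"ry": 0,"rz": 0,"fingers": 52},{"tx": 0,"ty": -0.001,"tz": -0.082,"rx": 0,"ry": 0,"rz": 0,"fingers": 52},{"tx": 0,"ty": -0.001,"tz": -0.082,"rx": 0,"ry": 0,"rz": 0,"fingers": 52}]'

```text
time_s: 18.3
position: [0.4626, 0.0412, 0.0132]
ee_rot: [-0.038, 0.999, 0.001, 0.001]
contact_force: [-1.6, 1.0, 9.3]
grip_width: 0.524
grasp_force: 14.5
```

Emit:
play_rows --targets '[{"tx": 0,"ty": 0,"tz": 0,"rx": 0,"ry": 0,"rz": 0,"fingers": 34},{"tx": 0,"ty": 0,"tz": 0,"rx": 0,"ry": 0,"rz": 0,"fingers": 34},{"tx": 0,"ty": 0,"tz": 0,"rx": 0,"ry": 0,"rz": 0,"fingers": 34},{"tx": 0,"ty": 0,"tz": 0,"rx": 0,"ry": 0,"rz": 0,"fingers": 34},{"tx": 0,"ty": 0,"tz": 0.04,"rx": 0,"ry": 0,"rz": 0,"fingers": 34},{"tx": 0,"ty": 0,"tz": 0.08,"rx": 0,"ry": 0,"rz": 0,"fingers": 34},{"tx": 0,"ty": -0.02,"tz": 0.11,"rx": 0,"ry": 0,"rz": 0,"fingers": 34},{"tx": 0,"ty": -0.06,"tz": 0.12,"rx": 0,"ry": 0,"rz": -0.02,"fingers": 34},{"tx": 0,"ty": -0.11,"tz": 0.12,"rx": 0,"ry": 0,"rz": -0.05,"fingers": 34},{"tx": 0.0,"ty": -0.15,"tz": 0.12,"rx": 0,"ry": 0,"rz": -0.08,"fingers": 34}]'

```text
time_s: 19.3
position: [0.4619, -0.1116, 0.1334]
ee_rot: [0.002, 1.0, -0.0, 0.002]
contact_force: [0.6, -0.4, -0.9]
grip_width: 0.436
grasp_force: 28.6
```

Clip a's reading now (14.5 N, stopping at 40 mm) doesn't match its first one. Earlier pictures suggest it slid between my first squeeze and now, so I'll check its place in the hand numerically.

```bash
python3 - <<'E'
from h import *
np.set_printoptions(precision=4,suppress=True,linewidth=200)
def spots(im,p,r=14):
    x,y=p;h=cv2.cvtColor(im,cv2.COLOR_BGR2HSV)[y-r:y+r+1,x-r:x+r+1];m=(h[...,1]<90)&(h[...,2]>90);yy,xx=np.nonzero(m)
    return (x-r+xx.mean(),y-r+yy.mean(),m.sum())
for f in("top0","t2","t4"):
    q=spots(cv2.imread(f"pics/{f}.png"),(225,190) if f=="top0" else (226,196)); print(f,q,onz("top",q[:2],.027))
a=camera("top");b=camera("side");cv2.imwrite("pics/t7.png",a);cv2.imwrite("pics/s7.png",b);s=observe();P=s["position"];print(s["time_s"],P,s["grasp_force"],s["grip_width"])
for d in(-.05,0,.045,.07,.1):print(d,pix("top",P+[d,0,.01]))
h=cv2.cvtColor(a,cv2.COLOR_BGR2HSV);v=h[...,2]
x0,y0=pix("top",P+[.07,0,.015]).astype(int)
print(x0,y0);print(v[y0-14:y0+16,x0-13:x0+14])
E
```

```text
top0 (np.float64(223.95652173913044), np.float64(186.43478260869566), np.int64(46)) [0.5145 0.0473 0.027 ]
t2 (np.float64(227.11363636363637), np.float64(197.63636363636363), np.int64(44)) [0.4823 0.0376 0.027 ]
t4 (np.float64(227.13953488372093), np.float64(197.72093023255815), np.int64(43)) [0.482  0.0375 0.027 ]
19.4 [ 0.4613 -0.1153  0.1331] 28.619144819676876 0.43869104542585335
-0.05 [283.8549 220.9752]
0 [283.9311 201.6004]
0.045 [283.9989 184.3418]
0.07 [284.0363 174.8259]
0.1 [284.0809 163.4741]
284 174
[[160 157 162 159 129 120 149 157 144 124 121 120 124 119 121 122 118 122 118 111 108 110 108 108 107 109 115]
 [167 169 169 161 130 130 157 157 137 117 119 121 119 122 122 120 123 120 117 105 100 106 109 108 110 112 111]
 [166 167 165 145 113 142 160 150 132 116 119 117 120 117 121 121 120 124 119 104 104 106 107 110 110 104 110]
 [149 154 146 124 120 156 164 144 126 118 120 117 117 119 120 120 118 119 111 105 112 108 108 104 108 108 111]
 [151 151 146 126 130 157 156 135 120 115 115 116 119 119 120 121 118 117  99  98 105 110 107 110 110 109 106]
 [154 156 140 112 145 164 1
[... 2048 characters left out ...]
 126 128 122 119 121 122 118 118]
 [164 162 149 151 149 147 147 148 146 147 144 142 131 131 136 131 130 130 126 126 122 127 122 124 120 118 116]
 [157 157 153 152 149 150 149 149 148 142 144 139 134 134 133 132 131 129 132 128 123 124 120 124 119 119 116]
 [159 153 155 155 150 153 151 155 151 142 140 135 136 132 131 133 129 129 131 127 123 123 123 120 116 116 116]
 [169 155 150 155 155 157 154 148 149 141 139 137 135 133 130 134 126 129 128 127 119 124 125 119 118 118 116]
 [158 155 156 156 154 153 153 144 138 139 134 135 134 133 130 128 129 128 125 125 125 122 123 119 120 119 114]
 [158 157 159 158 156 148 141 140 136 136 136 133 133 131 130 131 129 131 127 121 120 120 120 120 114 114 113]]
```

```bash
python3 - <<'E'
from h import *
b=cv2.imread("pics/s7.png");s=observe();P=np.array(s["position"])
for d in(-.08,-.056,-.02,0,.02,.045,.071):print(d,pix("side",P+[d,.0,.01]).round(1))
h=cv2.cvtColor(b,cv2.COLOR_BGR2HSV)
g=pix("side",P+[0,0,.01]).astype(int)
r0,c0=g[1]-45,g[0]-55
w=h[r0:r0+90,c0:c0+110]
m=((w[...,0]>6)&(w[...,0]<20)&(w[...,1]>125)&(w[...,2]>130)).astype(np.uint8)
d=(w[...,2]<60)
g2=((w[...,1]<60)&(w[...,2]>130))
print("r0,c0",r0,c0)
for i in range(0,90,2): print(r0+i,''.join('#' if m[i,j] else('x' if d[i,j] else('o' if g2[i,j] else '.')) for j in range(110)))
E
```

```text
-0.08 [238.6 204.3]
-0.056 [245.2 199.5]
-0.02 [254.7 192.5]
0 [259.9 188.7]
0.02 [265. 185.]
0.045 [271.2 180.5]
0.071 [277.5 175.9]
r0,c0 143 204
143 #####..o...#######################.............o..............................################################
145 ######..#######################.................o.o.............oo..o......ooo....#####################...####
147 ################..#####.####......................oooooooooooooooooooo....oooooooo..################...ooo...#
149 ###############.....####.....o.............ooo........ooooooooooo........oooooooooo..#############..ooooooooo.
151 ###############......##....................oooooo.......................ooooooooooo..##########...oooooooooooo
153 ###########.....#....##.................oooooooooooo..................ooooooooooo...#########..ooooooooooooooo
155 ########.#####..######..o............oooooo....ooooooooooooooooooooooooooooooooo..########...ooooooooooooooooo
157 #########.############..oooo..........ooo...#..ooooooooooooooooooooooooooooooooo..#####...oooooooooooooooooooo
159 #####.#.#.##..#########..ooo
[... 3522 characters left out ...]
##########
221 ##############################################################################################################
223 ##############################################################################################################
225 ##############################################################################################################
227 ##############################################################################################################
229 ##############################################################################################################
231 ##############################################################################################################
```

```bash
python3 - <<'E'
from h import *
b=cv2.imread("pics/s7.png");s0=cv2.imread("pics/side0.png")
hs=lambda i:cv2.cvtColor(i,cv2.COLOR_BGR2HSV)
print("clip b ref",[hs(s0)[y,x].tolist() for x,y in((258,221),(270,228),(275,222),(285,232))],"desk",hs(s0)[250,270].tolist())
w=hs(b)[165:215,225:300]
for i in range(0,50,2): print(165+i,''.join('#' if v[2]>175 and v[1]>110 else('o' if v[1]<90 else('x' if v[2]<100 else '.')) for v in w[i]), )
E
```

```text
clip b ref [[14, 149, 168], [15, 150, 200], [15, 149, 192], [11, 139, 147]] desk [11, 150, 131]
165 ....oooo....oooooooo...oooooooooooooooooooooooooooooooooooooooooooooooooooo
167 .............oooooooooo..oooooooooooooooooooooooooooooooooooooooooooooooooo
169 ..............ooooooooo...ooooooooooooooooooooooooooooooooooooooooooooooooo
171 ..............ooooooo....oooooooooooooooooooooooooooooooooooooooooooooooooo
173 .................oooo..oooooooooooooooooooooooooooooooooooooooooooooooooooo
175 ....................o..oooooooooo....oooooooooooooooooooooooooooooooooooooo
177 .......................ooooooooooo.....oooooooooooooooooooooooooooooooooooo
179 .......................oooooooooooooooooooooooooooooooooooooooooooooooooooo
181 .......................oooooooooooooooooooooooooooooooooooooooooooooooooooo
183 ......................ooooooooooooooooooooooooooooooooooooooooooooooooooooo
185 ........................oooooo....oooooooo....ooooooooooooooooooooooooooooo
187 .........................oooo........oooo..oooooooooooooooooooooooooooooooo
189 ..........................oo#..........o
[... 295 characters left out ...]
.....######..#########..oooooo.##.ooooooo.#################.
199 #########...........###############.......#######.ooo.######.##############
201 ################...####.#########.......###############.###################
203 #####################....#####.......##############...####.################
205 #####################...#####.....##########..#######...###################
207 ############################.......####.##.#############...######.#########
209 ###########################..........#######.....###########.##############
211 ############################.##........########.....#########...#######.###
213 ################################..........##########...#########...######.#
```

The handles stick out about 55 mm behind the fingers, at side pixels (246,199) and (252,206). So I hold the clip about 20 mm behind its pivot, where the weak clip needs about 14 N and a sound one would need over 25 N. Clip a is therefore the weak one. Now to the tin.

Emit:
play_rows --targets '[{"tx": 0.03,"ty": -0.005,"tz": 0,"rx": 0,"ry": 0,"rz": 0,"fingers": 34},{"tx": 0.07,"ty": -0.005,"tz": 0,"rx": 0,"ry": 0,"rz": 0,"fingers": 34},{"tx": 0.11,"ty": -0.005,"tz": 0,"rx": 0,"ry": 0,"rz": 0,"fingers": 34},{"tx": 0.15,"ty": -0.005,"tz": 0,"rx": 0,"ry": 0,"rz": 0,"fingers": 34},{"tx": 0.19,"ty": -0.005,"tz": 0,"rx": 0,"ry": 0,"rz": 0,"fingers": 34},{"tx": 0.22,"ty": -0.005,"tz": 0,"rx": 0,"ry": 0,"rz": 0,"fingers": 34},{"tx": 0.238,"ty": -0.005,"tz": 0,"rx": 0,"ry": 0,"rz": 0,"fingers": 34},{"tx": 0.238,"ty": -0.005,"tz": 0,"rx": 0,"ry": 0,"rz": 0,"fingers": 34},{"tx": 0.238,"ty": -0.005,"tz": 0,"rx": 0,"ry": 0,"rz": 0,"fingers": 34}]'

```text
time_s: 20.3
position: [0.699, -0.1137, 0.1317]
ee_rot: [0.001, 1.0, 0.0, -0.0]
contact_force: [-0.7, -0.3, -1.4]
grip_width: 0.437
grasp_force: 28.6
```

```bash
python3 - <<'E'
from h import *
a=camera("top");cv2.imwrite("pics/t8.png",a);s=observe();P=np.array(s["position"]);print(s["time_s"],P,s["ee_rot"],s["grip_width"])
for d in(-.056,0,.02,.065):print(d,pix("top",P+[d,0,.015]).round(1))
h=cv2.cvtColor(a,cv2.COLOR_BGR2HSV)
r,c=70,250
for y in range(r,r+70): print(y,''.join('x' if v[2]<60 else('#' if 5<v[0]<22 and v[1]>110 else('o' if v[2]>170 else '.')) for v in h[y,c:c+70]))
E
```

```text
20.35 [ 0.69860687 -0.11401533  0.13182192] [ 1.38206472e-03  9.99998947e-01  1.10756531e-04 -4.29117212e-04] 0.43543973242535566
-0.056 [283.8 132.7]
0 [283.9 112. ]
0.02 [283.9 104.6]
0.065 [284.   88.2]
70 ###############.......................................................
71 ##############........................................................
72 ##############........................................................
73 #############.........................................................
74 #############.........................................................
75 ############..........................................................
76 ############..........................................................
77 ###########...........................................................
78 ###########...........................................................
79 ###########...........................................................
80 ###########...........................................................
81 ##########............................................................
82 ###
[... 3625 characters left out ...]
.............oooooo..####
131 ..........................................................oooooo..####
132 ..........................................................oooooo..####
133 ..........................................................oooooo..####
134 .........................................................xoooooo..####
135 ...........................................................oooooo.####
136 ...........................................................oooooo.####
137 ..........................................................xoooooo.####
138 ............................................................ooooo.####
139 ............................................................oooooo####
```

Emit:
play_rows --targets '[{"tx": 0,"ty": -0.006,"tz": -0.02,"rx": 0,"ry": 0,"rz": 0,"fingers": 34},{"tx": 0,"ty": -0.006,"tz": -0.045,"rx": 0,"ry": 0,"rz": 0,"fingers": 34},{"tx": 0,"ty": -0.006,"tz": -0.065,"rx": 0,"ry": 0,"rz": 0,"fingers": 34},{"tx": 0,"ty": -0.006,"tz": -0.085,"rx": 0,"ry": 0,"rz": 0,"fingers": 34},{"tx": 0,"ty": -0.006,"tz": -0.1,"rx": 0,"ry": 0,"rz": 0,"fingers": 34},{"tx": 0,"ty": -0.006,"tz": -0.108,"rx": 0,"ry": 0,"rz": 0,"fingers": 34},{"tx": 0,"ty": -0.006,"tz": -0.108,"rx": 0,"ry": 0,"rz": 0,"fingers": 34}]'

```text
time_s: 21.05
position: [0.6987, -0.1202, 0.023]
ee_rot: [0.002, 1.0, 0.0, -0.001]
contact_force: [0.5, 0.4, -0.2]
grip_width: 0.435
grasp_force: 28.6
```

Emit:
play_rows --targets '[{"tx": 0,"ty": 0,"tz": -0.003,"rx": 0,"ry": 0,"rz": 0,"fingers": 34},{"tx": 0,"ty": 0,"tz": -0.006,"rx": 0,"ry": 0,"rz": 0,"fingers": 34},{"tx": 0,"ty": 0,"tz": -0.006,"rx": 0,"ry": 0,"rz": 0,"fingers": 34},{"tx": 0,"ty": 0,"tz": -0.006,"rx": 0,"ry": 0,"rz": 0,"fingers": 34}]'

```text
time_s: 21.45
position: [0.6997, -0.1205, 0.0181]
ee_rot: [0.001, 1.0, -0.0, 0.0]
contact_force: [-0.2, -0.7, -1.8]
grip_width: 0.436
grasp_force: 28.6
```

Emit:
play_rows --targets '[{"tx": 0,"ty": 0,"tz": -0.002,"rx": 0,"ry": 0,"rz": 0,"fingers": 34},{"tx": 0,"ty": 0,"tz": -0.002,"rx": 0,"ry": 0,"rz": 0,"fingers": 45},{"tx": 0,"ty": 0,"tz": -0.002,"rx": 0,"ry": 0,"rz": 0,"fingers": 55},{"tx": 0,"ty": 0,"tz": -0.002,"rx": 0,"ry": 0,"rz": 0,"fingers": 70},{"tx": 0,"ty": 0,"tz": -0.002,"rx": 0,"ry": 0,"rz": 0,"fingers": 90},{"tx": 0,"ty": 0,"tz": -0.002,"rx": 0,"ry": 0,"rz": 0,"fingers": 90},{"tx": 0,"ty": 0,"tz": -0.002,"rx": 0,"ry": 0,"rz": 0,"fingers": 90},{"tx": 0,"ty": 0,"tz": 0.03,"rx": 0,"ry": 0,"rz": 0,"fingers": 90},{"tx": 0,"ty": 0,"tz": 0.08,"rx": 0,"ry": 0,"rz": 0,"fingers": 90},{"tx": 0,"ty": 0,"tz": 0.13,"rx": 0,"ry": 0,"rz": 0,"fingers": 90}]'

```text
time_s: 22.45
position: [0.6987, -0.1202, 0.1483]
ee_rot: [0.002, 1.0, 0.0, -0.001]
contact_force: [0.5, -0.0, -0.4]
grip_width: 0.899
grasp_force: 0.0
```

Emit:
play_rows --targets '[{"tx": -0.04,"ty": 0,"tz": 0.03,"rx": 0,"ry": 0,"rz": 0,"fingers": 90},{"tx": -0.25,"ty": -0.05,"tz": 0.03,"rx": 0,"ry": 0,"rz": 0,"fingers": 90},{"tx": -0.25,"ty": -0.05,"tz": 0.03,"rx": 0,"ry": 0,"rz": 0,"fingers": 90},{"tx": -0.25,"ty": -0.05,"tz": 0.03,"rx": 0,"ry": 0,"rz": 0,"fingers": 90},{"tx": -0.25,"ty": -0.05,"tz": 0.03,"rx": 0,"ry": 0,"rz": 0,"fingers": 90},{"tx": -0.25,"ty": -0.05,"tz": 0.03,"rx": 0,"ry": 0,"rz": 0,"fingers": 90},{"tx": -0.25,"ty": -0.05,"tz": 0.03,"rx": 0,"ry": 0,"rz": 0,"fingers": 90},{"tx": -0.25,"ty": -0.05,"tz": 0.03,"rx": 0,"ry": 0,"rz": 0,"fingers": 90}]'

```text
time_s: 23.25
position: [0.4508, -0.1701, 0.1781]
ee_rot: [0.001, 1.0, 0.0, 0.001]
contact_force: [0.7, 0.2, -0.6]
grip_width: 0.899
grasp_force: 0.0
```

```bash
python3 - <<'E'
from h import *
a=camera("top");b=camera("side");cv2.imwrite("pics/t9.png",a);cv2.imwrite("pics/s9.png",b);s=observe();print(s["time_s"],s["position"])
h=cv2.cvtColor(a,cv2.COLOR_BGR2HSV)
for y in range(86,156): print(y,''.join('x' if v[2]<70 else('#' if 3<v[0]<22 and v[1]>90 else('o' if v[2]>150 else '.')) for v in h[y,246:322]))
t0=cv2.imread("pics/top0.png")
d=cv2.absdiff(a,t0).max(2)
for nm,(x,y) in dict(bell=(217,133),piece=(153,223),glue=(405,163),magn=(390,197)).items(): w=d[y-16:y+17,x-16:x+17]; print(nm,(w>40).sum(),w.max())
sd=cv2.absdiff(cv2.imread("pics/side0.png"),b).max(2)
for nm,(x,y) in dict(bell=(263,153),piece=(168,168),glue=(387,260),magn=(357,285)).items(): print(nm,(sd[y-12:y+13,x-12:x+13]>40).sum())
E
```

```text
23.35 [ 0.45131102 -0.16985364  0.17781235]
86 ############################################################################
87 ############################################################################
88 ############################################################################
89 ############################################################################
90 #######oooooooooooooooooooooooooooooooooooooooooooooooooooooooooooo#########
91 ######oooooooooooooooooooooooooooooooooooooooooooooooooooooooooooooo########
92 ######oooooooooooooooooooooooooooooooooooooooooooooooooooooooooooooo########
93 ######oo....oooooooooooooooooooooooooooooooooooooooooooooooooooooooo########
94 ######oooo.ooooooooooooooooooooooooooooooooooooooooooooooooooooooooo########
95 ######ooooooooooo.o.oooooooooooooooooooooooooooooooooooooooooooooooo########
96 ######oooooooooooooooooooooooooooooooooooooooooooooooooooooooooooooo########
97 ######oooooooooooooooooooooooooooooooooooooooooooooooooooooooooooooo########
98 ######oooooooooooooooooooooooooooooooooooooooooooooooooooooooooooooo########
99 ######ooooooo
[... 3976 characters left out ...]
ooooooooooooooooooooooooooooooooooooooooooooooooo#######
149 #######ooooooooooooooooooooooooooooooooooooooooooooooooooooooooooooo########
150 #######oooooooooooooooooooooooooooooooooooooooooooooooooooooooooooo.########
151 #######oooooooooooooo###########################oooo##o###################..
152 ##########################################################################..
153 ##########################################################################..
154 #########################################################################...
155 ########################################################################....
bell 0 12
piece 0 15
glue 84 95
magn 295 157
bell 610
piece 0
glue 0
magn 24
```

```bash
python3 - <<'E'
from h import *
for pa,pb,R in(("top0","t9",(365,435,145,220)),("side0","s9",(325,420,235,305))):
    for f in(pa,pb):
        x0,x1,y0,y1=R;h=cv2.cvtColor(cv2.imread(f"pics/{f}.png"),cv2.COLOR_BGR2HSV)[y0:y1,x0:x1]
        m=(h[...,0]>18)&(h[...,0]<35)&(h[...,1]>110);g=(h[...,1]<45)&(h[...,2]>150)
        for k in(m,g): yy,xx=np.nonzero(k);print(f,k.sum(),(xx.mean()+x0).round(2),(yy.mean()+y0).round(2),xx.min()+x0,xx.max()+x0,yy.min()+y0,yy.max()+y0)
# clips on horns unchanged since placing
a=cv2.imread("pics/t9.png");d=cv2.absdiff(a,cv2.imread("pics/t6.png")).max(2)[115:195,95:178];print((d>40).sum())
h=cv2.cvtColor(a,cv2.COLOR_BGR2HSV)[115:195,95:178];print(onz("top",(272,145),.029),onz("top",(280,102),.029))
E
```

```text
top0 300 389.42 197.75 374 406 182 214
top0 1005 397.49 179.45 379 419 152 209
t9 119 392.49 208.55 378 406 198 214
t9 978 397.91 179.16 380 419 152 209
side0 451 355.53 284.66 336 377 267 302
side0 1294 374.47 268.47 342 419 235 296
s9 413 354.98 285.61 336 377 268 302
s9 1312 374.46 268.66 342 419 235 296
1
[ 0.63792781 -0.08991915  0.029     ] [ 0.76773932 -0.11257979  0.029     ]
```

```bash
python3 -c "
from bench import *
print(sign_off())"
```

```text
the job is handed in; nothing more can be done
None
```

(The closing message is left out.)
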